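# Zero a dial depth gauge and check a plaster press mould

## Robot

A 6-joint arm with a two-finger parallel gripper is mounted at the origin on a cart in front of the work surface, level with it; the furniture and walls round the work are solid. World frame = base frame: x ahead of the robot, y to its left, z up, the work surface at z = 0. Lengths are in mm, angles in degrees, forces in N, time in s.
With the tool pointing down it reaches from about 325 to 925 mm from the base axis. Payload 3.1 kg.
Tool frame: the origin (TCP) lies at the very end of the fingers, on their centre line; the grasp point (between the pads) lies grasp_offset behind it (grasp_offset is the distance from the TCP to the grasp point, in mm); z points along the fingers, y is the line along which they close (so a half turn about z gives the same grasp; the last joint's range is limited). The gripper opens to 85 mm and grips with 20 to 120 N. Pads are 22 mm wide; open, the fingers measure 114 mm over their backs; the gripper's body (76 mm by 85 mm) begins 54 mm behind the grasp point. The pads swing forward as they close: fully open they stand 13 mm farther back than shut.
Start: joints at [62.154, 12.427, 92.441, -0, 75.132, -6.429], TCP at [228.205, 581.861, 231.3] pointing down, gripper open.
Joint ranges: [-157.48, 157.48], [-44.54, 120.13], [17.64, 146.25], [-64.5, 244.5], [7.68, 150.69], [-147.95, 147.95]. Speed limits (degrees/s): [159.86, 159.86, 180, 180, 180, 180].

## Interface

Orientations are given as [roll, pitch, yaw] about the fixed x, y, z axes, in that order (R = Rz(yaw) Ry(pitch) Rx(roll)).
In Python, from station import * gives the robot as it stands. Calls block until the motion is done:
- goto(position, orientation): joint-space move of the TCP to a pose.
- move_l(position, attitude=None, speed=150): straight line of the TCP; attitude=None keeps the orientation; speed is the mean speed in mm/s.
- move_j(angles): joint-space move.
- grip(opening, squeeze=None): finger opening in mm; squeeze is the grip in N (None keeps the last); returns when the fingers have stopped.
- wait(seconds).
- solve_ik(position, orientation): joint angles nearest the present ones, or None.
- get_obs(): the state.
- get_image(name): name is "side" or "top"; returns the picture (384x512x3 uint8, red, green, blue); there is no depth.
- get_calibration(name): a dict with "fx", "fy", "cx", "cy" (pixels), "D" ([k1, k2, p1, p2, k3] as OpenCV has them; the pictures are not rectified), "R" (3x3) and "t" (3): a world point X has camera coordinates R X + t. Camera axes: x right, y down, z forward; pixel columns grow to the right and rows downward; lengths in mm; the calibration is good to about 2 mm. A picture is of the moment at which its call begins. get_calibration takes no time and is no camera call.
A pose or a line that the arm cannot do raises Unreachable and nothing moves.
- sign_off(): hands the job in; it is judged then, once.
Trained networks look in the newest picture that a camera, given by its name, has taken for a name from the list of things; names that differ only in an ending like _2 or _b are one class to them, and where a whole thing is asked for, a point or a joint stands for the part that bears it (a point fixed in the world has none). Each returns a list of dicts, best first, with "score" (0 to 1); they miss things now and then, are a little off and sometimes report something else, mostly with a low value. They report only what shows in the picture. A call takes as long as a camera call. They do not tell look-alikes from the thing itself.
- spot_in(name, camera): "extent" ([centre column, centre row, width, height] in pixels, round what is visible of it).
- regions_of(name, camera): "region" (384x512 bool, what is visible of it) and "extent" ([centre column, centre row, width, height] in pixels, round what is visible of it).
The state is a dict: "t": time; "joint_pos": joint angles; "qvel": joint speeds; "effort": joint torques, N m; "tcp_pos": TCP position; "ee_rot": TCP orientation; "wrist_force": force on the tool from outside, world axes, zero at the start; "moment": the same for the moment, N m; "grip_width": finger opening in mm; "grip_force": force on a finger pad.
Only numpy, scipy, OpenCV 4.12 (cv2) and the standard library are available. Lean on these libraries where they do the work, as an engineer would, in place of code of your own. Each camera call takes 0.05 s, during which the arm holds its last target. There are 200 camera calls.

## Task

Lift the dial depth gauge from its wooden rest by its black hand grip and first zero it: set its base bar flat on the round steel setting plate, so that the sprung plunger is pushed fully home, and keep it there for about a second. Then check the plaster mould on the tilt stand: set the bar across the narrow width of the cavity with the pencilled cross, square and flush on the sloping face with the plunger tip on the cross, pressing lightly with about 5 newtons, without shoving the mould or disturbing the tile, sanding block and small brush nearby. Finish still holding the gauge there, gripped, flush and lightly pressed: do not let go.

Things in the scene. Friction and masses are not known exactly. Their poses are not given: they have to be found in the camera images.
- gauge: dial depth gauge, loose, 0.3 kg, upright in its rest. Origin: middle of the underside of its steel base bar, 20 (x) x 90 (y) x 12 mm; z up through the gauge; white dial face looks to -x. Dial housing 58 mm diameter, 24 mm thick, centred 46 mm up; on top a black hand grip 16 thick (x) x 34 mm wide (y), 75 to 118 mm up, free all round: pinch it across its thickness from above
- grip (a point): point to pinch, in the middle of the black hand grip, 98 mm above the gauge's origin; axes as the gauge's
- bar_left (a point): end of the base bar's underside at the gauge's y = +45 mm
- bar_right (a point): end of the base bar's underside at the gauge's y = -45 mm
- tip (a point): lowest point of the gauge's thin plunger (5 mm diameter, 6 mm round tip), on the gauge's z axis; 25 mm below the base bar's underside when free, level with it when pushed fully home
- plunger (a joint): how far the sprung plunger is pushed in (m): 0 free, 0.025 fully home and level with the underside of the bar; its spring gives only 0.9 to 1.7 N. The dial needle makes one turn over this travel
- rest: wooden gauge rest, fixed, 44 (x) x 120 (y) x 40 mm high, with a well in the middle for the plunger and a 6 mm high cheek at each end; the gauge's base bar lies loose on its top between the cheeks, along y. Origin: centre of its underside, on the table
- setting_plate: round ground steel setting plate, fixed and rigid, 116 mm diameter, flat top 21 mm above the table. Origin: centre of its underside
- plate_top (a point): centre of the setting plate's flat top, z up
- mould: white plaster tile mould, 112 (x, up the slope) x 172 (y) x 40 mm, on foam on the tilt stand. Origin: middle of its underside; z square to its face, which is 40 mm up along z and rises away from the robot by 8 to 20 degrees. Two cavities 65 (x) x 45 (y) x 12 mm deep at y = +35 (with the cross) and -35 mm (no mark). The foam yields 1 mm per 3 N on the face, 7 mm at most
- cross (a point): centre of the dark pencilled cross (two 24 mm strokes) on the floor of the cavity at the mould's y = +35 mm, 12 mm below the mould's face. Axes as the mould's: z square to the face, y across the cavity's narrow width. With the bar flush on the face and the tip here, plunger reads about 0.013
- stand: plywood tilt stand, fixed, base 170 (x) x 194 (y) mm, with a steel quadrant and black clamp knob at each side; its hinged top board, clamped stiffly, carries the mould. The knobs' outer ends lie 117 mm either side of its middle, up to 85 mm above the table
- press_tile: bystander: small loose plaster test tile, 39 x 48 x 17 mm, leave alone
- sanding_block: bystander: loose cork sanding block, 66 x 110 x 31 mm, leave alone
- brush_small: bystander: small loose brush, 184 x 40 x 16 mm, leave alone
Mind the look-alikes: they are no part of the job. What is shaped like the gauge but blue is not meant.

How it is judged (in metres and radians):
On the way:
1. the gauge stands flat on the setting plate with its plunger pushed fully home, for half a second (value of joint plunger above 0.0235 m and contact force between gauge and setting_plate above 0.5 N and z of each of bar_left, bar_right in the frame of plate_top below 0.0025 m and angle between the z axis of gauge and the z axis of plate_top, either way round below 0.06 rad), for 0.5 s.
At the end, for the whole second after the job is handed in: Gauge zeroed, then held in the fingers: tip within 7 mm of the cross, both bar ends within 2.5 mm of the mould face, square to it within 3.4 degrees, bar across the cavity within 10 degrees, pressing 2 to 12 N, still; mould not shifted 12 mm, bystanders within 20 mm of where they lay (distance between tip and cross below 0.007 m and value of joint plunger between 0.011 and 0.0155 m and z of each of bar_left, bar_right in the frame of cross below 0.0145 m and angle between the z axis of gauge and the z axis of mould, either way round below 0.06 rad and angle between the y axis of gauge and the y axis of mould, either way round below 0.17 rad and contact force between gauge and mould between 2 and 12 N and contact force between the fingers and gauge above 2 N and linear speed of gauge below 0.02 m/s and distance of stand from where it was at the start of the episode below 0.01 m and distance of cross from where it was at the start of the episode below 0.012 m and distance of each of press_tile, sanding_block, brush_small from where it was at the start of the episode below 0.02 m); the arm keeps its last pose, push and grip.
It fails at once if the plaster is pressed with more than 25 N (contact force between anything else and mould above 25 N).
It fails at once if the mould or its stand is shoved (distance of cross from where it was at the start of the episode above 0.015 m).
It fails at once if the gauge is dropped or laid over (angle between gauge's own z axis and vertical above 0.9 rad).
It fails at once if the tile, sanding block or small brush is knocked (distance of any of press_tile, sanding_block, brush_small from where it was at the start of the episode above 0.03 m).
It also fails if it takes over 43 s, if anything falls off the work surface, if the arm or the gripper's body presses on something with over 40 N, if the wrist force passes 120 N, or if a joint passes its speed limit or range.

## Working session

There is one attempt and no reset: what is moved stays moved. The work goes in short steps, each a Python script; the robot and the scene stay as the last script left them, time stands still between calls to the robot, and variables do not carry over. Pictures are saved under pics/ and viewed, at most 10 in all, crops included, and the job is handed in when it is done.

```bash
mkdir -p pics; ls; python3 - <<'E'
from station import *
import cv2,numpy as np
o=get_obs(); print(o)
ims=[]
for n in("side","top"):
    im=get_image(n); cv2.imwrite(f"pics/{n}0.png",im[:,:,::-1]); c=get_calibration(n)
    print(n,{k:np.round(v,3).tolist() for k,v in c.items()}, "campos",-np.array(c["R"]).T@np.array(c["t"]))
    for k in("gauge","rest","setting_plate","mould","cross","stand","press_tile","sanding_block","brush_small"):
        print(k,[(round(d["score"],2),np.round(d["extent"]).tolist()) for d in spot_in(k,n)[:3]])
E
```

```text
pics
{'t': 0.0, 'joint_pos': array([ 6.21556302e+01,  1.24763879e+01,  9.25282259e+01,  6.17300227e-04,
        7.51306722e+01, -6.42763172e+00]), 'qvel': array([ 0.03180361, -0.05372425,  0.01658123, -0.03272928,  0.0148635 ,
        0.06268778]), 'effort': array([-5.03075717e-04, -3.96831608e+01, -3.03858733e+01, -2.60657325e-04,
        9.51865077e-03,  3.70280191e-06]), 'tcp_pos': array([227.80709314, 581.14152236, 229.97456004]), 'ee_rot': array([-1.79865631e+02, -1.57375201e-02,  1.58583084e+02]), 'wrist_force': array([1.393841  , 0.31406539, 0.31235416]), 'moment': array([-0.02894488,  0.01619872,  0.0342918 ]), 'grip_force': 0.0, 'grip_width': 85.68734387401253}
side {'fx': 490.133, 'fy': 490.133, 'cx': 256.327, 'cy': 190.009, 'D': [-0.093, 0.0, 0.0, 0.0, 0.0], 'R': [[0.835, -0.551, -0.011], [-0.321, -0.47, -0.822], [0.448, 0.69, -0.569]], 't': [-535.91, 228.586, 1302.948]} campos [  -62.63323088 -1086.39604857   923.55043925]
gauge [(0.71, [259.0, 218.0, 73.0, 68.0]), (0.67, [190.0, 182.0, 22.0, 40.0])]
rest [(0.87, [192.0, 201.0, 40.0, 29.0])]
setting_plate [(0.82, [167.0, 
[... 483 characters left out ...]
-1.0, -0.02], [-0.991, 0.013, -0.133], [0.133, 0.018, -0.991]], 't': [-54.337, 570.34, 1108.968]} campos [ 417.32349208  -81.58045996 1173.55679768]
gauge [(0.92, [329.0, 146.0, 25.0, 25.0]), (0.48, [206.0, 231.0, 23.0, 8.0])]
rest [(0.81, [206.0, 232.0, 38.0, 16.0]), (0.44, [291.0, 206.0, 61.0, 48.0])]
setting_plate [(0.9, [152.0, 234.0, 38.0, 33.0]), (0.2, [204.0, 232.0, 32.0, 9.0])]
mould [(0.77, [292.0, 206.0, 63.0, 46.0])]
cross [(0.9, [290.0, 206.0, 62.0, 45.0]), (0.27, [349.0, 233.0, 14.0, 18.0])]
stand [(0.62, [288.0, 206.0, 71.0, 62.0])]
press_tile [(0.73, [350.0, 234.0, 13.0, 15.0])]
sanding_block [(0.95, [379.0, 227.0, 39.0, 21.0])]
brush_small [(0.92, [275.0, 146.0, 37.0, 42.0])]
```

View pics/top0.png

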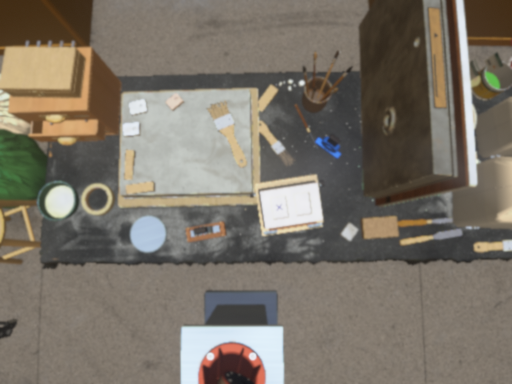

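View pics/side0.png

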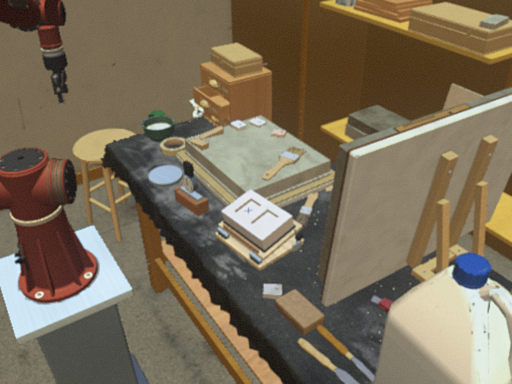

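Candidates for the gauge are the one standing in the wooden rest at top (206,231) / side (190,182), which has a black grip, and the blue look-alike at top (329,146). By the description I choose the one in the rest. I'll check it in a close crop, with the mould alongside.

```bash
python3 - <<'E'
import cv2,numpy as np
s=cv2.imread("pics/side0.png");t=cv2.imread("pics/top0.png")
f=lambda im,c,r,w,h,k:cv2.resize(im[r:r+h,c:c+w],None,fx=k,fy=k,interpolation=cv2.INTER_CUBIC)
a=np.hstack([f(t,180,210,50,37,8),f(t,250,170,80,74,4)[:,:]]) 
b=np.hstack([f(s,165,150,50,60,5)[:300],f(s,210,180,100,75,4)[:300]])
W=max(a.shape[1],b.shape[1]);p=lambda x:cv2.copyMakeBorder(x,0,0,0,W-x.shape[1],cv2.BORDER_CONSTANT)
cv2.imwrite("pics/crop1.png",np.vstack([p(a),p(b)]));print(a.shape,b.shape)
E
```

```text
(296, 720, 3) (300, 650, 3)
```

View pics/crop1.png

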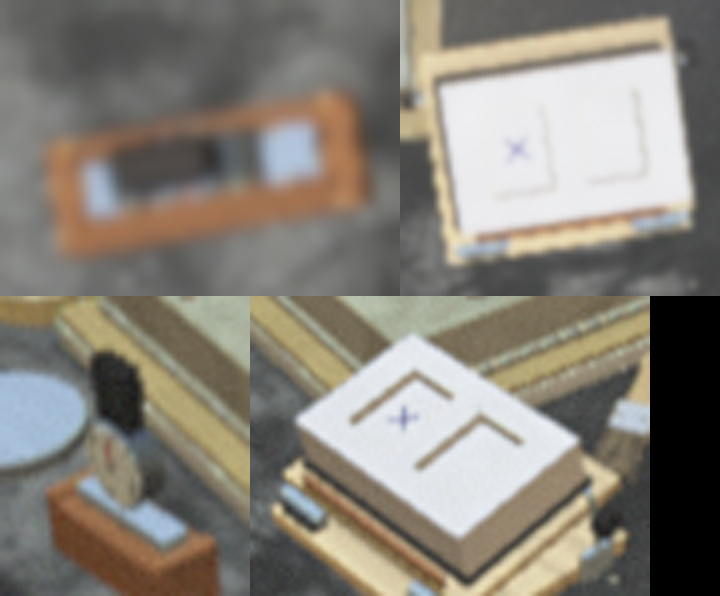

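The crop shows the real gauge: black grip, white dial toward the robot, standing in the reddish rest at top (206,231). The pencilled cross is in the left cavity, at top (279,207) and side (248,210). Next I'll fit the poses from both views.

```bash
cat > h.py <<'E'
from station import *
import cv2,numpy as np
from scipy.optimize import least_squares
from scipy.spatial.transform import Rotation as Ro
C={n:get_calibration(n) for n in("side","top")}
def proj(n,X):
    c=C[n];K=np.array([[c["fx"],0,c["cx"]],[0,c["fy"],c["cy"]],[0,0,1]])
    return cv2.projectPoints(np.atleast_2d(X).astype(float),cv2.Rodrigues(np.array(c["R"]))[0],np.array(c["t"],float),K,np.array(c["D"],float))[0].reshape(-1,2)
def ray(n,px,z):  # point at height z
    return least_squares(lambda p:(proj(n,[p[0],p[1],z])-px).ravel(),[450,0]).x
E
cat > fit.py <<'E'
from h import *
import station; print({k:v for k,v in vars(station).items() if isinstance(v,(int,float)) and not k.startswith('_')})
g={n:cv2.cvtColor(cv2.imread(f"pics/{n}0.png"),cv2.COLOR_BGR2GRAY) for n in C}
def sub(n,p): return cv2.cornerSubPix(g[n],np.float32(p).reshape(-1,1,2),(3,3),(-1,-1),(3,30,.01)).reshape(-1,2)
# mould corners order: (-x+y),(+x+y),(+x-y),(-x-y)
top0=np.array([[265.5,229],[260,190],[319,180.5],[323,221.2]])-.4; side0=np.array([[222,211],[251.25,189.25],[292.5,216],[263,240.5]])-.4
M={"top":sub("top",top0),"side":sub("side",side0)}
print(np.abs(M["top"]-top0).max(1),np.abs(M["side"]-side0).max(1))
X=np.array([[-56,86,40],[56,86,40],[56,-86,40],[-56,-86,40],[0,35,28.]])
cr={"top":[278.6,207.0],"side":[247.9,210.1]}
for P in (M,{"top":top0,"side":side0}):
    def res(p,full=True):
        Y=Ro.from_euler("ZY",[p[3],p[4]],degrees=True).apply(X)+p[:3]
        return np.concatenate([(proj(n,Y)-np.vstack([P[n],cr[n]])).ravel() for n in C])
    s=least_squares(res,[450,-100,50,8,-14],loss="soft_l1");p=s.x
    print("mould",p.round(2),"rms",np.sqrt((res(p)**2).mean()).round(2),"cross",(Ro.from_euler("ZY",p[3:],degrees=True).apply(X[4])+p[:3]).round(1))
    print(res(p).reshape(2,5,2).round(1).tolist())
# triangulated cross alone
tri=least_squares(lambda q:np.concatenate([(proj(n,q)-cr[n]).ravel() for n in C]),[450,-80,80]);print("cross tri",tri.x.round(1),tri.fun.round(2))
# plate, rest via regions
for n in C:
    get_image(n)
    for k,z in(("setting_plate",21),("rest",40),("gauge",98)):
        for d in regions_of(k,n)[:2]:
            r=d["region"].astype(np.uint8);e=np.round(d["extent"],1)
            print(n,k,round(d["score"],2),e.tolist(),"xy@%d"%z,ray(n,e[:2],z).round(1))
rc=np.array([[48,150],[350,95],[370,200],[68,255]])/8+[180,210]-.45
print("rest corners",[ray("top",q,z).round(1).tolist() for q,z in zip(rc,(44,44,44,44))])
E
python3 fit.py
```

```text
{'grasp_offset': 18.700000000000003}
[6.10351563e-06 2.34947815e+00 1.29447021e+00 6.10351560e-06] [0.99367676 2.21971741 0.2754303  0.92293701]
mould [ 525.19 -183.73   64.69    8.29  -10.68] rms 1.05 cross [ 515.  -149.8   92.2]
[[[-0.3, -0.1], [-3.4, -1.2], [-0.2, 0.8], [-0.3, -0.2], [-0.3, 0.6]], [[0.2, -0.3], [1.9, -1.0], [-0.6, 0.5], [-0.0, -1.6], [0.5, -0.4]]]
mould [ 527.38 -184.52   65.79    7.82  -11.97] rms 0.76 cross [ 516.9 -150.6   93.2]
[[[-0.5, -0.2], [-0.4, -0.1], [0.0, 0.1], [-0.8, -0.1], [0.4, 0.2]], [[0.3, -1.1], [0.3, 0.6], [-0.9, 1.5], [0.1, -1.9], [0.8, -1.0]]]
cross tri [ 515.1 -148.9   93.3] [-0.46  0.08  0.22 -0.45]
side setting_plate 0.72 [166.2, 177.9, 32.4, 18.9] xy@21 [435.4 239.6]
side rest 0.72 [192.8, 200.1, 38.2, 32.2] xy@40 [440.2  49.7]
top setting_plate 0.81 [151.1, 234.8, 35.8, 35.2] xy@21 [436.  254.4]
top rest 0.87 [204.2, 231.4, 39.4, 13.8] xy@40 [444.9  81.7]
top rest 0.59 [207.5, 231.8, 33.0, 10.0] xy@40 [443.6  71.3]
top gauge 0.56 [327.7, 144.8, 24.4, 24.0] xy@98 [ 701.1 -301.1]
top gauge 0.53 [205.7, 230.5, 24.8, 11.0] xy@98 [446.1  68.9]
rest corners [[454.9, 139.5], [475.2, 21.6], [434.5, 13.8], [414.3, 131.2]]
```

```bash
cat > fit2.py <<'E'
from h import *
X=np.array([[-56,86,40],[56,86,40],[56,-86,40],[-56,-86,40],[0,35,28.]])
cr={"top":[278.6,207.0],"side":[247.9,210.1]}
p0=np.array([527,-184.5,65.8,7.8,-12]);P={}
f=lambda p:Ro.from_euler("ZY",[p[3],p[4]],degrees=True).apply(X)+p[:3]
for n in C:
    im=cv2.imread(f"pics/{n}0.png").astype(np.float32);g=im[:,:,0] # blue: plaster bright, wood dark
    q=proj(n,f(p0))[:4];L=[]
    for i in range(4):
        a,b=q[i],q[(i+1)%4];d=(b-a)/np.linalg.norm(b-a);nn=np.array([d[1],-d[0]])
        if nn@((a+b)/2-q.mean(0))<0: nn=-nn
        s=np.arange(-4,4.01,.25);pts=[]
        for u in np.linspace(.12,.88,30):
            m=(a+(b-a)*u)+nn*s[:,None]
            v=cv2.remap(cv2.GaussianBlur(g,(0,0),.7),m[:,0].astype(np.float32).reshape(1,-1),m[:,1].astype(np.float32).reshape(1,-1),cv2.INTER_CUBIC).ravel()
            k=np.argmin(np.gradient(v))
            pts.append(m[k])
        vx,vy,x,y=cv2.fitLine(np.float32(pts),cv2.DIST_HUBER,0,.01,.01).ravel();L.append(np.cross([x,y,1],[x+vx,y+vy,1]))
    P[n]=np.array([(lambda h:h[:2]/h[2])(np.cross(L[i-1],L[i])) for i in range(4)])
    print(n,P[n].round(1).tolist())
def res(p):  # small per-camera image offset allowed for calibration error
    return np.concatenate([(proj(n,f(p))-np.vstack([P[n],cr[n]])+p[5+2*i:7+2*i]).ravel() for i,n in enumerate(C)]+[p[5:]*.5])
s=least_squares(res,np.r_[p0,0,0,0,0],loss="soft_l1");p=s.x
print("mould",p.round(2),"cross",f(p)[4].round(1));print(res(p)[:20].reshape(2,5,2).round(1).tolist())
J=s.jac;print("sd",(np.sqrt(np.diag(np.linalg.inv(J.T@J)))*.5).round(2)[:5])
gp={"top":[200.2,230.2],"side":[188.6,165.4]}
t=least_squares(lambda q:np.concatenate([(proj(n,q)-gp[n]).ravel() for n in C]),[450,70,130]);print("grip",t.x.round(1),t.fun.round(1))
E
python3 fit2.py
```

```text
side [[220.3, 210.4], [249.9, 188.4], [292.2, 215.2], [261.3, 240.6]]
top [[265.0, 228.5], [259.1, 190.8], [317.7, 182.0], [322.9, 219.8]]
mould [ 5.2475e+02 -1.8550e+02  7.0570e+01  7.9600e+00 -1.2710e+01  3.1000e-01
  6.6000e-01 -8.6000e-01 -1.2000e-01] cross [ 513.8 -151.7   97.9]
[[[0.3, 0.1], [-0.0, 0.0], [-0.4, 0.1], [0.1, -0.4], [-0.0, 0.1]], [[0.1, -0.1], [0.3, 0.3], [-0.2, 0.2], [-0.4, -0.1], [0.4, -0.3]]]
sd [2.47 2.77 3.78 0.32 1.  ]
grip [447.5  76.4 149.7] [-0.8  0.   0.3 -0.7]
```

Mould: yaw about 8°, tilt about 12.7°, cross near (514.5,−150.5,95). Gauge: at (445.5,76.5), yaw about 9.8°. Now I'll hover, look, and descend.

```bash
python3 - <<'E'
from h import *
for y in(99.8,-80.2): print(y,solve_ik([445.5,76.5,250],[180,0,y]))
R=Ro.from_euler("ZY",[8,-12.7],degrees=True)
for y in(90,-90):
    e=(R*Ro.from_euler("ZX",[y,180],degrees=True)).as_euler("xyz",degrees=True);pos=np.array([514.5,-150.5,95])+R.apply([0,0,12+80])
    print(e,solve_ik(pos.tolist(),e.tolist()))
goto([445.5,76.5,250],[180,0,99.8])
move_l([445.5,76.5,185])
im=get_image("side");cv2.imwrite("pics/hover.png",cv2.resize(im[60:240,130:290,::-1],None,fx=3.3,fy=3.3,interpolation=cv2.INTER_CUBIC));print(get_obs()["t"],get_obs()["tcp_pos"],get_obs()["wrist_force"])
# project where the grip centre should be
print((proj("side",[445.5,76.5,185])-[130,60])*3.3,(proj("side",[445.5,76.5,158])-[130,60])*3.3)
E
```

```text
99.8 [  0.83495025 -10.45484014 113.62510596   0.          76.82973418
  -8.96504975]
-80.2 None
[ 1.67300000e+02 -1.27222187e-14  9.80000000e+01] [-29.58881679  -5.27784804 117.19976911   9.0710453   58.27651058
 -41.70380732]
[-1.67300000e+02 -1.27222187e-14 -8.20000000e+01] [-29.58881679  -5.27784804 117.19976911   9.0710453   58.27651058
 138.29619268]
4.0167 [446.45808626  76.76670422 186.10946056] [0.22927806 1.38023982 1.18376294]
[[185.24696268 315.12827886]] [[187.94139036 340.75121388]]
```

View pics/hover.png

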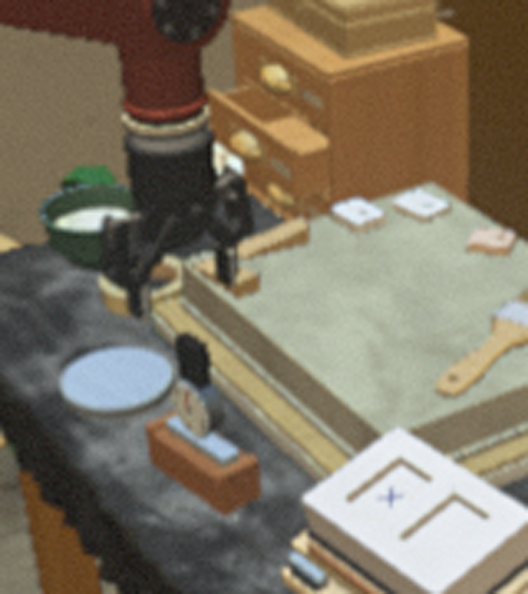

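The open fingers straddle the grip: tips at (137,312) and (228,285), grip top at (190,340), as predicted. Descending, gripping and lifting.

```bash
python3 - <<'E'
from h import *
def show(m):
    o=get_obs();print(m,round(o["t"],2),o["tcp_pos"].round(1),o["ee_rot"].round(2),"F",o["wrist_force"].round(1),"M",o["moment"].round(2),round(o["grip_width"],1),round(o["grip_force"],1))
move_l([445.5,76.5,122],speed=100);show("down")
grip(8,60);show("grip")
move_l([445.5,76.5,200],speed=120);wait(.2);show("lift")
for n in C: cv2.imwrite(f"pics/lift_{n}.png",get_image(n)[:,:,::-1])
s=cv2.imread("pics/lift_side.png")[120:220,150:230];t=cv2.imread("pics/lift_top.png")[195:270,160:240]
cv2.imwrite("pics/lift.png",np.hstack([cv2.resize(s,(400,500),interpolation=2),cv2.resize(t,(400,375),interpolation=2)[:,:] if 0 else cv2.copyMakeBorder(cv2.resize(t,(400,375),interpolation=2),0,125,0,0,0)]))
E
```

```text
down 4.8 [446.1  76.5 122.6] [1.7993e+02 1.0000e-02 9.9800e+01] F [0.2 0.7 0.6] M [0.   0.01 0.03] 85.3 0.0
grip 5.43 [446.   76.6 122.3] [1.7993e+02 1.0000e-02 9.9800e+01] F [0.7 0.2 0.8] M [ 0.   -0.13 -0.02] 15.3 59.9
lift 6.43 [444.6  76.5 198.8] [-1.7986e+02 -2.0000e-02  9.9800e+01] F [ 0.3  0.1 -3.6] M [-0.02 -0.02  0.03] 15.7 59.5
```

View pics/lift.png

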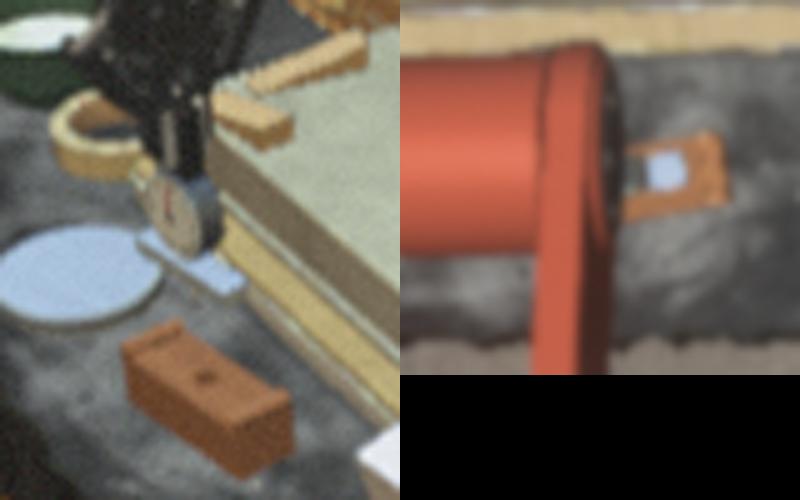

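The gauge hangs upright in the fingers. I'll locate the plate by colour, then press it there with force feedback.

```bash
cat >> h.py <<'E'
def show(m):
    o=get_obs();print(m,round(o["t"],2),o["tcp_pos"].round(1),o["ee_rot"].round(2),"F",o["wrist_force"].round(1),"M",o["moment"].round(2),round(o["grip_width"],1),round(o["grip_force"],1))
def force(k=6):
    f=[]
    for _ in range(k): f.append(get_obs()["wrist_force"]); wait(.02)
    return np.mean(f,0)
E
python3 - <<'E'
from h import *
P={}
for n,(u,v) in {"top":(148,234),"side":(165,176)}.items():
    im=cv2.imread(f"pics/{n}0.png");lab=cv2.cvtColor(im,cv2.COLOR_BGR2LAB).astype(int)
    m=(np.abs(lab-lab[v,u]).sum(2)<45).astype(np.uint8)
    k,l,st,ce=cv2.connectedComponentsWithStats(m);i=l[v,u]
    c=max(cv2.findContours((l==i).astype(np.uint8),0,1)[0],key=cv2.contourArea);e=cv2.fitEllipse(c);print(n,st[i],e)
    P[n]=np.array(e[0]);print(ray(n,P[n],21))
E
```

```text
top [ 131  216   35   36 1000] ((147.63438415527344, 233.3662567138672), (34.07335662841797, 35.527000427246094), 18.150962829589844)
[440.58654315 265.65991873]
side [149 165  33  19 479] ((164.84310913085938, 174.15711975097656), (17.20747184753418, 32.79123306274414), 81.43790435791016)
[441.41989791 263.73848291]
```

```bash
python3 - <<'E'
from h import *
x,y=441,264.7
move_l([x,y,195],speed=200);wait(.2)
f0=force();print("base",f0.round(2))
move_l([x,y,118],speed=110);wait(.15);show("near")
z=118
while z>98:
    z-=1.5;move_l([x,y,z],speed=30);d=force(4)-f0
    print(z,d.round(2),get_obs()["tcp_pos"][2].round(1))
    if d[2]>5: break
wait(1.0);show("held");print((force()-f0).round(2))
cv2.imwrite("pics/plate.png",cv2.resize(get_image("side")[120:220,130:230,::-1],(500,500),interpolation=2))
E
```

```text
base [-0.15 -0.38 -3.36]
near 8.93 [441.5 264.9 119. ] [ 1.7992e+02 -2.0000e-02  9.9800e+01] F [-0.8 -0.7 -1.8] M [-0.08  0.15  0.02] 15.3 59.7
116.5 [0.56 0.64 1.74] 117.0
115.0 [1.   0.39 1.68] 115.1
113.5 [0.61 0.8  1.86] 113.4
112.0 [0.3  0.71 2.14] 111.9
110.5 [0.01 0.56 2.22] 110.4
109.0 [-0.09  0.64  2.06] 109.0
107.5 [-0.17  0.57  1.84] 107.4
106.0 [-0.16  0.33  2.14] 106.0
104.5 [0.15 0.22 1.92] 104.5
103.0 [0.   0.6  4.07] 103.3
101.5 [-2.18 -0.59 11.55] 103.2
held 13.41 [441.6 265.  103.2] [ 1.7997e+02 -1.0000e-02  9.9800e+01] F [-1.6 -0.1  8. ] M [-0.16  0.57 -0.  ] 15.2 61.1
[-1.87 -0.79 11.74]
```

View pics/plate.png

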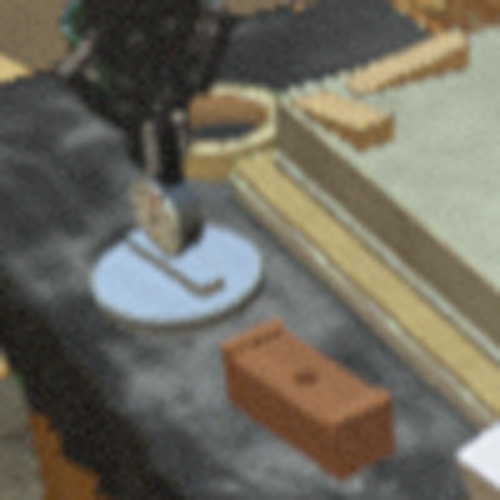

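The gauge sits flat on the plate with the plunger home, held there for over 1 s at about 10 N. Next is the pre-pose over the cross.

```bash
cat >> h.py <<'E'
H=82.2
def gpose(org,yaw=8.0,tilt=12.7):  # gauge origin -> TCP pose
    R=Ro.from_euler("ZY",[yaw,-tilt],degrees=True)
    e=(R*Ro.from_euler("ZX",[90,180],degrees=True)).as_euler("xyz",degrees=True)
    return (np.array(org)+R.apply([0,0,H])).tolist(),e.tolist(),R
CR=np.array([514.5,-150.5,95.])
E
python3 - <<'E'
from h import *
move_l([441,264.7,150],speed=120)
R=gpose(CR)[2]
p,e,_=gpose(CR+R.apply([0,0,12+70]))
goto([450,60,250],[180,0,99.8])
goto(p,e)
p,e,_=gpose(CR+R.apply([0,0,12+32]));move_l(p,speed=80);wait(.3);show("pre")
o=get_obs();Rt=Ro.from_euler("xyz",o["ee_rot"],degrees=True)
g=o["tcp_pos"]+Rt.apply([0,0,H]);zt=-Rt.apply([0,0,1])
ends=[g+s*45*Rt.apply([1,0,0]) for s in(1,-1)]
tip=g-25*zt
print("target",p,e,"tip pred",tip.round(1))
k=8
for n,(c,r) in {"side":(205,160),"top":(240,160)}.items():
    im=get_image(n);cv2.imwrite(f"pics/pre_{n}.png",im[:,:,::-1])
    b=cv2.resize(im[r:r+75,c:c+100,::-1],None,fx=k,fy=k,interpolation=2)
    cv2.imwrite(f"pics/prec_{n}.png",b)
    print(n,"tip",((proj(n,tip)-[c,r]+.5)*k).round(),"ends",((proj(n,ends)-[c,r]+.5)*k).round().tolist(),"cross",((proj(n,CR)-[c,r]+.5)*k).round(),"grip top",((proj(n,g+118*zt)-[c,r]+.5)*k).round())
E
```

```text
pre 16.82 [ 487.3 -154.7  218.8] [1.6725e+02 4.0000e-02 9.7990e+01] F [-0.1 -0.8 -3.3] M [-0.05  0.22  0.05] 15.2 59.5
target [487.02541746297334, -154.36130076285346, 218.1124594459671] [167.3, -1.2722218725854067e-14, 97.99999999999999] tip pred [ 510.7 -151.4  114.2]
side tip [[336. 365.]] ends [[239.0, 259.0], [408.0, 372.0]] cross [[344. 404.]] grip top [[252.  57.]]
top tip [[325. 383.]] ends [[208.0, 411.0], [457.0, 373.0]] cross [[319. 378.]] grip top [[369. 442.]]
```

View pics/prec_side.png

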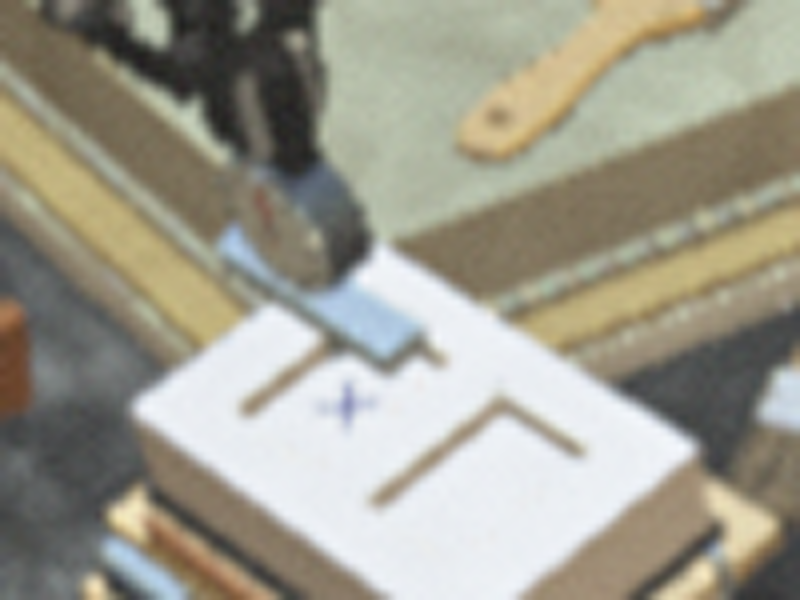

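View pics/prec_top.png

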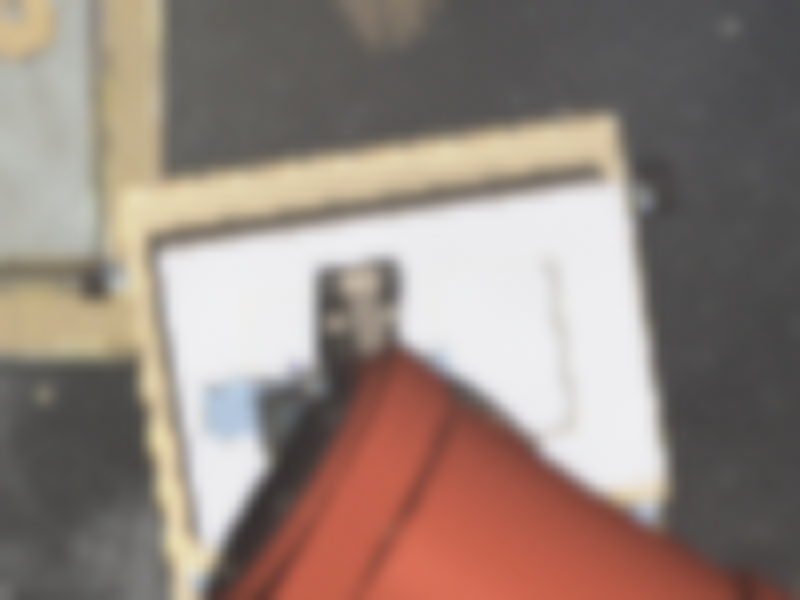

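The side view shows the bar end about 1.5 px higher than predicted, i.e. a camera bias. The top view agrees (bar's left end at 207,412). I'll re-triangulate the cross and refit the tilt with that bias.

```bash
sed -i '/^gp=/,$d' fit2.py; cat >> fit2.py <<'E'
print("--- biased")
B={"side":np.array([0,-1.5]),"top":np.array([0,0.])}
t=least_squares(lambda q:np.concatenate([(proj(n,q)+B[n]-cr[n]).ravel() for n in C]),[450,-150,95]);print("cross tri",t.x.round(1),t.fun.round(2))
def res(p): return np.concatenate([(proj(n,f(p))-np.vstack([P[n],cr[n]])+B[n]).ravel() for n in C])
s=least_squares(res,p0,loss="soft_l1");print(s.x.round(2),f(s.x)[4].round(1),res(s.x).reshape(2,5,2).round(1).tolist())
E
python3 fit2.py
```

```text
side [[220.3, 210.4], [249.9, 188.4], [292.2, 215.2], [261.3, 240.6]]
top [[265.0, 228.5], [259.1, 190.8], [317.7, 182.0], [322.9, 219.8]]
mould [ 5.2475e+02 -1.8550e+02  7.0570e+01  7.9600e+00 -1.2710e+01  3.1000e-01
  6.6000e-01 -8.6000e-01 -1.2000e-01] cross [ 513.8 -151.7   97.9]
[[[0.3, 0.1], [-0.0, 0.0], [-0.4, 0.1], [0.1, -0.4], [-0.0, 0.1]], [[0.1, -0.1], [0.3, 0.3], [-0.2, 0.2], [-0.4, -0.1], [0.4, -0.3]]]
sd [2.47 2.77 3.78 0.32 1.  ]
--- biased
cross tri [ 515.2 -149.    88.1] [-0.35  0.06  0.17 -0.34]
[ 526.18 -184.03   61.54    8.    -12.63] [ 515.3 -150.2   88.9] [[[0.3, 0.0], [-0.1, 0.0], [-0.7, 0.1], [-0.0, -0.5], [-0.1, 0.1]], [[0.3, -0.4], [0.7, 0.4], [-0.4, 0.3], [-0.6, -0.4], [0.6, -0.4]]]
```

```bash
python3 - <<'E'
from h import *
CR=np.array([515.2,-149.4,88.7]);T=12.65
R=gpose(CR,8,T)[2];n=R.apply([0,0,1])
go=lambda d,s:move_l(*gpose(CR+R.apply([0,0,12+d]),8,T)[:2],speed=s)
go(35,60);wait(.2);f0=force(10);show("pre")
go(9,60);wait(.1)
d=9
while d>-14:
    d-=1;go(d,20);wait(.05);f=force(4)-f0;F=f@n
    print(d,round(F,2),(R.inv().apply(f)).round(1),get_obs()["t"].round(2) if hasattr(get_obs()["t"],"round") else get_obs()["t"])
    if F>5: break
wait(.3);print("final",R.inv().apply(force(10)-f0).round(2));show("end")
o=get_obs();Rt=Ro.from_euler("xyz",o["ee_rot"],degrees=True);g=o["tcp_pos"]+Rt.apply([0,0,H]);print("origin",g.round(1),"vs face",R.inv().apply(g-CR).round(1))
im=get_image("side");cv2.imwrite("pics/end_side.png",im[:,:,::-1]);cv2.imwrite("pics/endc.png",cv2.resize(im[160:250,205:310,::-1],None,fx=6.6,fy=6.6,interpolation=2))
E
```

```text
pre 17.54 [ 487.2 -153.4  214.8] [1.6735e+02 1.0000e-02 9.8000e+01] F [-0.3 -0.8 -2.7] M [-0.09  0.25  0.  ] 15.2 59.5
8 1.53 [0.2 0.3 1.5] 18.5917
7 1.6 [ 0.5 -0.6  1.6] 18.9583
6 1.49 [0.3 0.4 1.5] 19.325
5 0.65 [0.5 0.  0.7] 19.6917
4 1.53 [ 0.6 -0.3  1.5] 20.0583
3 1.41 [ 0.5 -0.1  1.4] 20.425
2 2.53 [ 0.6 -0.3  2.5] 20.7917
1 4.79 [-0.5  0.1  4.8] 21.1583
0 7.57 [-0.7  1.2  7.6] 21.525
final [-0.81  1.11  7.84]
end 21.99 [ 494.9 -152.3  180.8] [1.6733e+02 1.0000e-02 9.8000e+01] F [-2.   1.1  4.3] M [0.16 0.48 0.03] 15.4 60.5
origin [ 512.8 -149.8  100.6] vs face [ 0.2 -0.1 12.1]
```

View pics/endc.png

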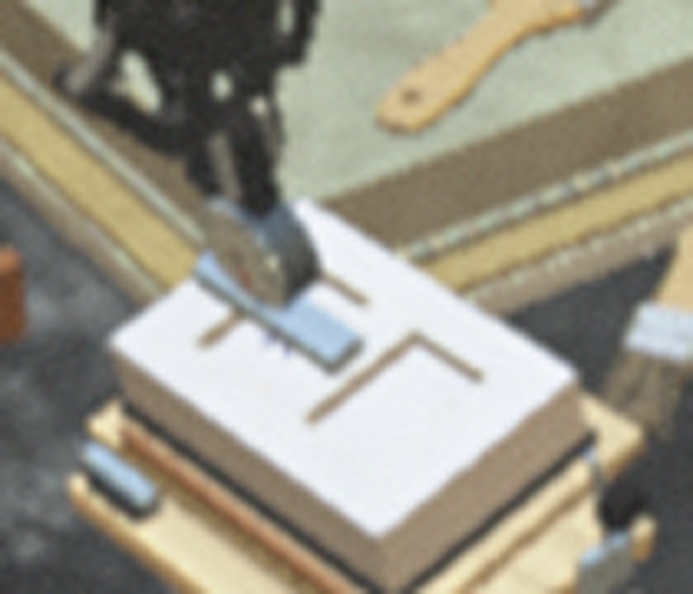

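The bar lies flush across the crossed cavity. Only the cross stroke ends show in front of it, near (275,340), as expected with the tip on the cross. The press is 7.8 N, so I'll ease off to about 5 N and hand in.

```bash
python3 - <<'E'
from h import *
CR=np.array([515.2,-149.4,88.7]);R=gpose(CR,8,12.65)[2]
f1=force(8)
move_l(*gpose(CR+R.apply([0,0,12.9]),8,12.65)[:2],speed=10);wait(.6)
F=7.84+(force(10)-f1)@R.apply([0,0,1]);show("eased");print("F",F)
if 3.5<F<8: print(sign_off())
E
```

```text
eased 23.19 [ 494.6 -152.3  181.5] [1.6734e+02 1.0000e-02 9.8000e+01] F [-1.3  0.4  2.8] M [0.06 0.18 0.12] 15.1 60.2
F 5.467518251275614
the job is handed in; nothing more can be done
None
```

I zeroed the gauge on the setting plate and handed the job in at about 23 s, with the gauge still gripped and flush across the marked cavity, the tip on the cross by my estimate, pressing about 5.5 N; no verdict was returned.

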